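One stroke of the pot feeder

ROBOT

A 6-joint arm with a two-finger parallel gripper is mounted at the origin on a cart in front of the work surface, level with it; the furniture and walls round the work are solid. World frame = base frame: x ahead of the robot, y to its left, z up, the work surface at z = 0. Lengths are in m, angles in degrees, forces in N, time in s.
With the tool pointing down it reaches from about 0.35 to 0.875 m from the base axis. Payload 4.2 kg.
Tool frame: the origin (TCP) lies at the very end of the fingers, on their centre line; the grasp point (between the pads) lies 19 mm behind it; z points along the fingers, y is the line along which they close (so a half turn about z gives the same grasp; the last joint's range is limited). The gripper opens to 87 mm and grips with 3 to 60 N. Pads are 19 mm wide; open, the fingers measure 117 mm over their backs; the gripper's body (75 mm by 190 mm) begins 51 mm behind the grasp point.
Start: joints at [86.666, 22.042, 0.453, 0, -68.411, -14.817], TCP at [0.195, 0.594, 0.186] pointing down, gripper open.
Joint ranges: [-179.83, 179.83], [-69.29, 118.12], [-61.27, 80.66], [-181.25, 117.63], [-171.15, -9.14], [-177.46, 177.46]. Speed limits (degrees/s): [159.86, 159.86, 180, 180, 180, 180].

INTERFACE

Orientations are given as a 3x3 rotation matrix whose columns are the frame's x, y, z axes.
In Python, from station import sense, cams, r gives the robot as it stands. The module is installed in compiled form; this text tells all that it offers.
- The arm moves only by the tool step_arm, never from a script. Its argument "targets" is text: rows parted by semicolons, each of 4 numbers parted by spaces: the shift along the tool's x, y, z in cm, then the turn about the tool's z in degrees. In form: x y z turn; .... A call has 1 to 12 rows; each row shifts and turns the commanded pose from where the row before left it, along the tool's axes as they then stand; what a row does not reach is not made up. A row lasts 1/12 s, in which the tool goes at most 41.7 mm and 7.16 degrees, less where a joint would pass 70% of its speed; a pose out of reach is approached as far as the arm can. A call with a gripper value outside its range is refused whole. "claw" is the finger opening in cm, from 0 to 8.7, set as the call begins (left out, the last holds). The fingers move at their own pace and stop on an object; the grip force is fixed at half the most. Time passes only in rows, so rows that do not move let the fingers close. It gives the time, the measured TCP pose, the force, the opening and the grip force at its end, in the units of the state.
- sense(): the state, without advancing time (a new reading comes with each control period).
- cams.capture(name): name is "scene" or "top"; returns a dict with "frame" (384x512x3 uint8, blue, green, red), "vertical_fov" (degrees; the focal length in pixels is half the picture's height over the tangent of half this angle, whatever the lens; pixels are square), "cx", "cy" (the principal point, pixels), "dist_coeffs" ([k1, k2, p1, p2, k3] as OpenCV has them; the pictures are not rectified), "eye" and "rotation" of the camera in the world. Camera axes: x right, y down, z forward; pixel columns grow to the right and rows downward; lengths in m; the calibration is good to about 2 mm. A picture is of the moment at which its call begins. There is no depth.
- r.finish_job(): hands the job in; it is judged then, once.
The state is a dict: "time_s": time; "joints": joint angles; "joint_velocities": joint speeds; "effort": joint torques, N m; "tcp_pos": TCP position; "ee_rot": TCP orientation; "wrist_force": force on the tool from outside, world axes, zero at the start; "moment": the same for the moment, N m; "gripper_width": opening from 0.0 (shut) to 1.0 (fully open); "gripper_force": force on a finger pad.
Only numpy, scipy, OpenCV 4.12 (cv2) and the standard library are available. Lean on these libraries where they do the work, as an engineer would, in place of code of your own. Each camera call takes 0.05 s, during which the arm holds its last target. There are 200 camera calls.

TASK

Stand the lidded portion pot upright in the loading bay of the hand-cranked pot feeder, let go of it, then turn the flywheel clockwise by its upright handle through exactly one full turn, so that the pusher carries the pot to the outlet end and comes back home; stop there and let go. The feeder only stands on its rubber feet and the handle's distance from the axis has been set by hand and not measured, so feel for it and crank gently enough that the feeder is not dragged from its place. Leave the two open steel cups where they stand, and do not help the pot along by hand.

Things in the scene. Friction and masses are not known exactly. Their poses are not given: they have to be found in the camera images.
- feeder: Pot feeder: aluminium base plate 270 x 275 mm on rubber feet, loose on a dark 2 mm mat (about 5 kg; a sideways force over about 15 N drags it). Origin on the flywheel axis at table level; z up, x the way the pusher pushes. Pot channel along x at y = -140 mm: floor 12 mm up, thin rails 58 mm apart with tops 30 mm up. Beside the channel all but wheel and handle is under 52 mm high.
- wheel_axis (a point): On the axis of the flat dark flywheel (150 mm wide), 77 mm up, level with the top of a slotted bar. In the slot the handle is clamped: an upright black sleeve 18 mm across, spinning freely, from 82 to 122 mm above the table. Its distance from the axis is set anywhere from 38 to 66 mm, not known. At flywheel angle 0 it stands in the feeder's -x direction. Axes as the feeder's.
- bay (a point): The loading bay: centre of the place for the pot, on the channel floor (feeder x = -45, y = -140, z = 12 mm). Axes as the feeder's. The pusher's face (50 mm wide, top 51 mm up) stands 65 mm behind it (-x) at home.
- outlet (a point): Where the pusher leaves the centre of the pot's foot, on the channel floor, 66.5 mm ahead (+x) of the bay.
- flywheel (a joint): Flywheel angle in rad, growing clockwise seen from above; 0 = home (it may start up to 0.1 off), 6.283 = home one turn on, and it can be turned too far. Friction holds it near home; let go in mid-stroke it may run. The pusher goes out 105 mm in the first half turn and back in the second. At the handle turning takes up to about 8 N in the first half, as the pusher's spring loads; in the second the spring drives on with up to about 6 N.
- pot_mid (a point): Middle (half-way up, 18 mm above its foot) of the lidded portion pot, 36 mm high, foot narrower, lid rim 53 mm across at the top; z up. About 50 g. The only small pot with a lid.
- cup_a: Open steel cup 62 mm across, 47 mm high; origin under its centre. Leave it alone.
- cup_b: Open steel cup 60 mm across, 38 mm high; origin under its centre. Leave it alone.
There are look-alikes about, which are no part of the job. Leave any turquoise or yellow look-alike of the part that bears pot_mid alone.

How it is judged:
By the outcome, as a careful person would: the job done as asked, in the order asked, and still so for the second after the job is handed in, with the robot touching nothing.
It also fails if it takes over 72 s, if anything falls off the work surface, if the arm or the gripper's body presses on something with over 40 N, if the wrist force passes 120 N, or if a joint passes its speed limit or range.

## Working session

There is one attempt and no reset: what is moved stays moved. The work goes in short steps, Python scripts to look and compute and a tool call to move; the robot and the scene stay as the last step left them, time stands still between calls to the robot, and variables do not carry over. Pictures are saved under pics/ and viewed, at most 10 in all, crops included, and the job is handed in when it is done.

Besides the shell and the picture viewer there is one more tool, called after ">>>" as name(argument=value, ...), one argument or row to a line, values as JSON. step_arm: Moves the arm, as the interface text tells. Its arguments: {"type":"object","properties":{"targets":{"type":"string"},"claw":{"type":"number"}},"required":["targets"]}

```bash
mkdir -p pics; cat > h.py <<'E'
import numpy as np, cv2
from station import sense, cams, r
def cap(name):
    c=cams.capture(name); f=c["frame"]; h,w=f.shape[:2]
    fl=h/2/np.tan(np.radians(c["vertical_fov"])/2)
    c["K"]=np.array([[fl,0,c["cx"]],[0,fl,c["cy"]],[0,0,1.]]); c["D"]=np.array(c["dist_coeffs"],float)
    c["R"]=np.array(c["rotation"],float).reshape(3,3); c["e"]=np.array(c["eye"],float); return c
def ray(c,uv):
    p=cv2.undistortPoints(np.array(uv,float).reshape(-1,1,2),c["K"],c["D"]).reshape(-1,2)
    return np.c_[p,np.ones(len(p))]@c["R"].T
def plane(c,uv,z):
    d=ray(c,uv); return c["e"]+d*((z-c["e"][2])/d[:,2])[:,None]
def proj(c,P):
    Rt=c["R"].T; return cv2.projectPoints(np.array(P,float).reshape(-1,1,3),cv2.Rodrigues(Rt)[0],-Rt@c["e"],c["K"],c["D"])[0].reshape(-1,2)
E
python3 - <<'E'
from h import *
for n in("scene","top"):
    c=cap(n); cv2.imwrite(f"pics/{n}0.png",cv2.resize(c["frame"],(800,600),interpolation=cv2.INTER_CUBIC)); print(n,c["e"],c["R"].round(3).tolist(),c["K"][0,0],c["D"])
s=sense(); print(s["time_s"],s["tcp_pos"],np.round(s["ee_rot"],3))
E
```

```text
scene [-0.0813284  -0.85743746  0.834943  ] [[0.801, -0.359, 0.478], [-0.598, -0.506, 0.621], [0.019, -0.784, -0.621]] 413.01330323621204 [0.04996571 0.         0.         0.         0.        ]
top [ 0.18096348 -0.0927266   1.44058222] [[0.006, -0.976, 0.219], [-1.0, -0.007, -0.003], [0.004, -0.219, -0.976]] 472.5377279748851 [-0.04970251  0.          0.          0.          0.        ]
0.1 [0.19449962 0.59332772 0.1854632 ] [[ 0.95  -0.312 -0.001]
 [-0.312 -0.95  -0.002]
 [ 0.     0.002 -1.   ]]
```

View pics/scene0.png

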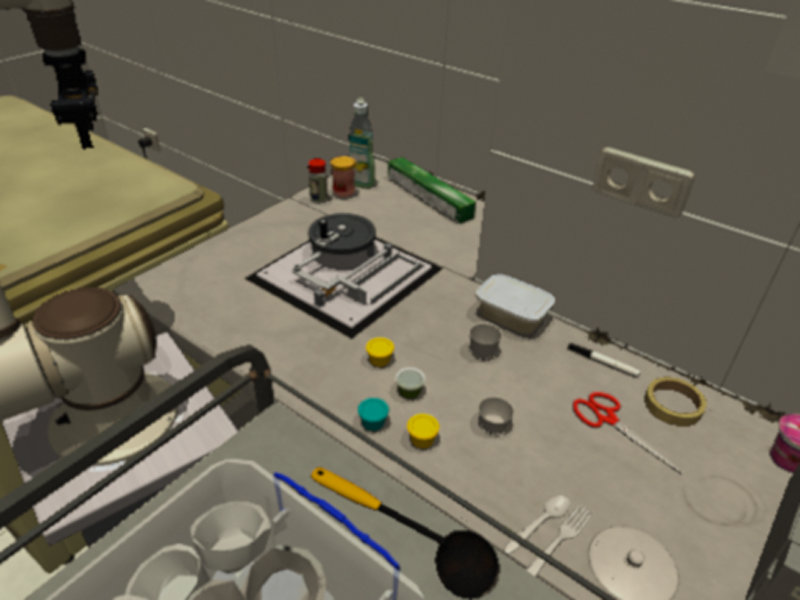

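View pics/top0.png

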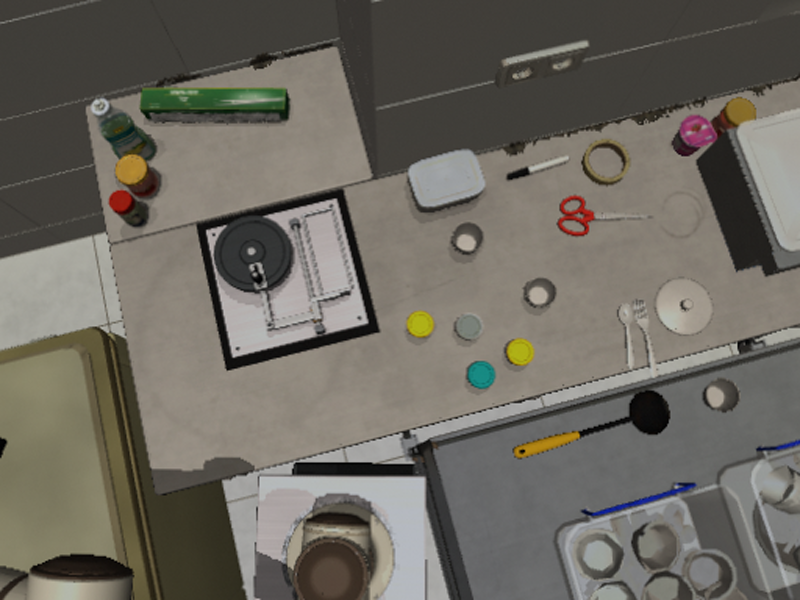

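The scene view shows the feeder at about (345,265), with the clear/green-lidded pot at (410,382). In the top view the wheel axis is near (251,250), the handle near (257,272), the pale pot lid at (469,327) and the cups at (467,238) and (540,292). I'll zoom in.

```bash
python3 - <<'E'
from h import *
c=cap("top"); f=c["frame"]; k=6
cv2.imwrite("pics/t1.png",cv2.resize(f[118:238,120:250],None,fx=5,fy=5,interpolation=cv2.INTER_CUBIC)[:600])
s=cap("scene"); cv2.imwrite("pics/s1.png",cv2.resize(s["frame"][125:225,150:290],None,fx=5.7,fy=5.7,interpolation=cv2.INTER_CUBIC)[:600])
np.savez("t0.npz",f=f); 
E
```

```text
(no output)
```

View pics/t1.png

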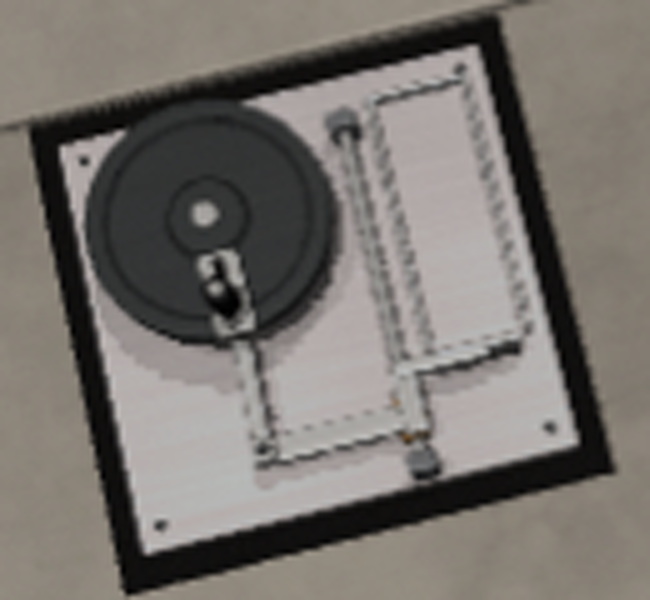

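View pics/s1.png

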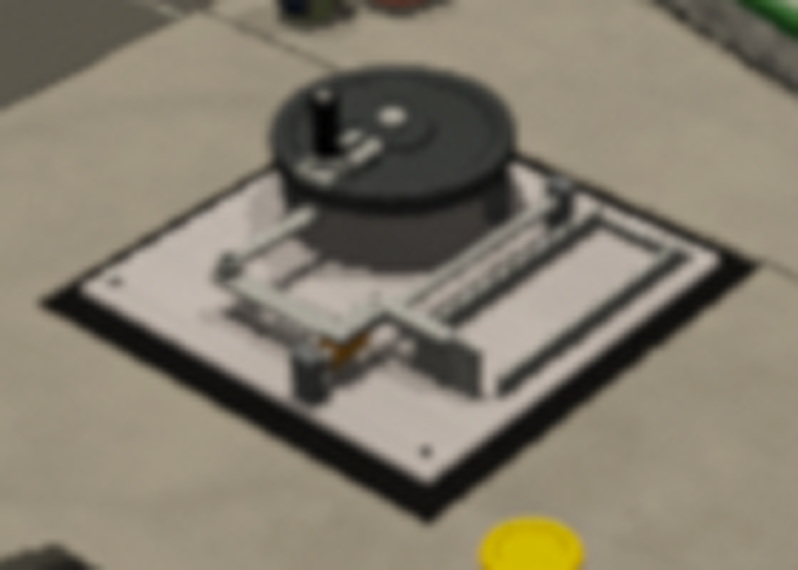

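The axis is at top-view pixel (160.8,160.6) and the handle's top at (163.2,175.4). The rails run from t1 (372,105)–(430,365) and (468,82)–(528,330), and the mat's outline is clear. Next I'll measure these.

```bash
cat > m.py <<'E'
from h import *
c=cap("top"); s=cap("scene")
def tt(p): return [p[0]/5+120,p[1]/5+118]
def ss(p): return [p[0]/5.7+150,p[1]/5.7+125]
def tri(a,b):
    d1=ray(c,[a])[0];d2=ray(s,[b])[0]
    x=np.linalg.lstsq(np.c_[d1,-d2],s["e"]-c["e"],rcond=None)[0]
    p,q=c["e"]+x[0]*d1,s["e"]+x[1]*d2; return (p+q)/2,np.linalg.norm(p-q)
if __name__=="__main__":
    print("axis",plane(c,[tt((204,213))],.077),plane(s,[ss((392,116))],.077),tri(tt((204,213)),ss((392,116))))
    print("handle",plane(c,[tt((216,287))],.122),plane(s,[ss((323,93))],.122),tri(tt((216,287)),ss((323,93))))
    g=cv2.cvtColor(c["frame"],6)
    m=np.zeros_like(g); m[110:245,115:255]=(g[110:245,115:255]<45)
    cs=max(cv2.findContours(m,0,1)[0],key=cv2.contourArea).reshape(-1,2)
    q=plane(c,cs,.002)[:,:2]; rc=cv2.minAreaRect((q*1000).astype(np.float32)); print("mat",rc)
    bp=plane(c,[tt(p) for p in((60,145),(478,45),(578,442),(145,553))],.012)[:,:2]; print("plate corners",bp.round(4).tolist(),[np.linalg.norm(bp[i]-bp[i-1]).round(4) for i in range(4)])
    rp=plane(c,[tt(p) for p in((372,105),(430,365),(468,82),(528,330))],.03)[:,:2]; print("rails",rp.round(4).tolist())
    for nm,C,(u,v) in(("top",c,(300,209)),("scene",s,(262,244))):
        f=C["frame"]; print(nm); 
        w=f[v-16:v+17:2,u-16:u+17:2]; print(cv2.cvtColor(np.ascontiguousarray(w),6))
E
python3 m.py; python3 - <<'E'
from h import *
f=cap("top")["frame"][185:235,255:345]; g=cap("scene")["frame"][205:290,215:345]
a=cv2.resize(f,(800,444),interpolation=2)
cv2.imwrite("pics/pt.png",a)
cv2.imwrite("pics/ps.png",cv2.resize(g,(780,510),interpolation=2))
E
```

```text
axis [[0.5680291  0.17767653 0.077     ]] [[0.56913328 0.17715248 0.077     ]] (array([0.56862815, 0.17745989, 0.0768678 ]), np.float64(0.0012053959346715873))
handle [[0.51106123 0.15963395 0.122     ]] [[0.51165971 0.15922056 0.122     ]] (array([0.51143171, 0.15952442, 0.12184097]), np.float64(0.0007101450300314936))
mat ((536.9844360351562, 121.25989532470703), (309.33575439453125, 307.47674560546875), 14.964118003845215)
plate corners [[0.6306, 0.2844], [0.6991, 0.0209], [0.4421, -0.0466], [0.3714, 0.2162]] [np.float64(0.2681), np.float64(0.2722), np.float64(0.2657), np.float64(0.2721)]
rails [[0.6524, 0.085], [0.4859, 0.0439], [0.6679, 0.0252], [0.5083, -0.0156]]
top
[[131 129 131 130 131 131 133 133 134 134 134 134 134 134 133 131 131]
 [132 132 133 134 135 134 135 134 135 135 135 134 135 135 135 133 132]
 [133 133 136 136 135 134 135 135 136 135 135 134 134 134 134 130 131]
 [135 134 133 133 134 136 135 138 137 138 137 136 136 135 134 131 131]
 [136 135 135 136 137 136 124 136 134 143 151 137 133 134 134 132 130]
 [137 135 132 134 113 126 119 122 127 121 121 152 133 132 130 1
[... 1303 characters left out ...]
152 158 155 148 146 146 146 146 146 140 154 160 151 150 148]
 [152 153 151 144 140 146 147 146 145 147 147 141 148 152 150 151 150]
 [153 151 145 128 105 128 151 150 153 153 151 139 114 144 152 151 150]
 [152 152 133 126  66  49  92 116 128 122 106  69  60 110 155 151 149]
 [151 146 130 125  67  26  30  37  44  37  32  32  63 104 153 152 151]
 [152 148 130 126 105  35  25  27  27  27  27  47  72 120 149 149 149]
 [151 152 140 129 127 101  55  32  28  31  44  68 101 142 148 146 148]
 [136 151 151 140 133 128 116  96  91  83 110 120 142 148 146 146 146]
 [105 137 151 151 150 142 138 142 142 143 145 146 148 148 146 145 146]
 [ 90 115 148 149 148 150 147 149 150 151 151 150 150 148 147 146 146]]
```

View pics/pt.png

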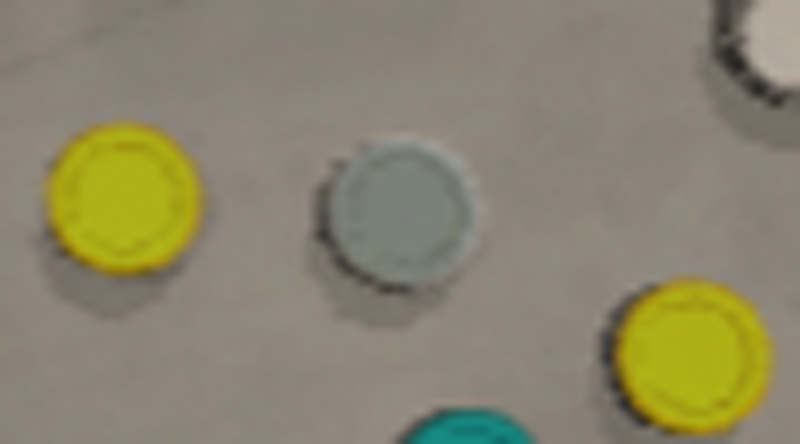

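View pics/ps.png

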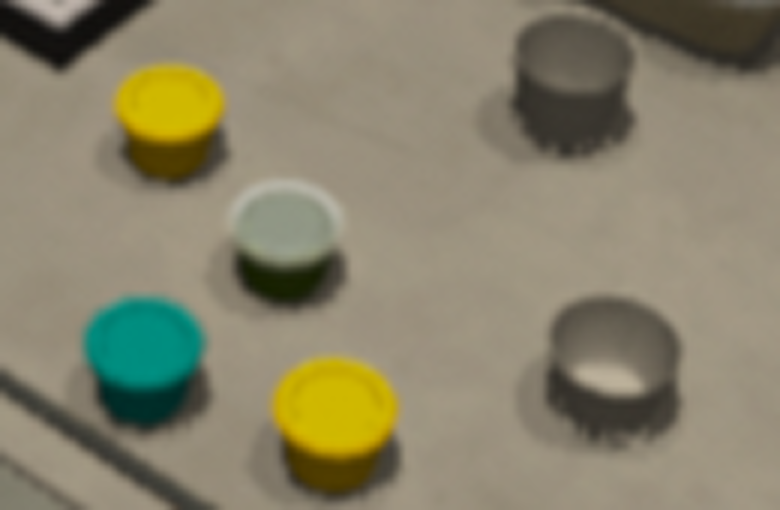

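The pot's lid centre is at pt (402,211), giving top pixel (299.8,208.3), and at ps (286,222), giving scene pixel (262.2,241.6). It has two yellow pots and a teal one as neighbours. Now I'll compute the exact poses.

```bash
cat > n.py <<'E'
from m import *
def T(p): return [(p[0]+.5)/5-.5+120,(p[1]+.5)/5-.5+118]
def S(p): return [(p[0]+.5)/5.7-.5+150,(p[1]+.5)/5.7-.5+125]
ax,e1=tri(T((204,213)),S((392,116))); ha,e2=tri(T((216,287)),S((323,93)))
pot,e3=tri([299.78,208.29],[262.25,241.58])
print("axis",ax,e1,"handle",ha,e2,"pot lid",pot,e3)
print(plane(c,[T((204,213))],.077),plane(s,[S((392,116))],.077),plane(c,[T((216,287))],.122),plane(s,[S((323,93))],.122),plane(c,[[299.78,208.29]],.036),plane(s,[[262.25,241.58]],.035))
g=cv2.cvtColor(c["frame"],6)
m=np.zeros_like(g); m[110:245,115:255]=(g[110:245,115:255]<45)
cs=max(cv2.findContours(m,0,1)[0],key=cv2.contourArea); mm=np.zeros_like(g); cv2.fillConvexPoly(mm,cv2.convexHull(cs),1)
b=((g>120)&(cv2.erode(mm,np.ones((7,7)))>0)).astype(np.uint8)
pts=cv2.findNonZero(b).reshape(-1,2); q=plane(c,pts,.011)[:,:2]; print("plate",cv2.minAreaRect((q*1000).astype(np.float32)))
yaw=np.radians(14.8); R=np.array([[np.cos(yaw),-np.sin(yaw)],[np.sin(yaw),np.cos(yaw)]])
rp=plane(c,[T(p) for p in((372,105),(430,365),(468,82),(528,330))],.03)[:,:2]; print("rails feeder mm",((rp-ax[:2])@R*1000).round(1).tolist())
pc=plane(c,[T(p) for p in((60,145),(478,45),(578,442),(145,553))],.011)[:,:2]; print("plate feeder mm",((pc-ax[:2])@R*1000).round(1).tolist())
d=(ha-ax)[:2]@R; print("handle r,ang cw deg",np.hypot(*d),np.degrees(np.arctan2(d[1],-d[0])))
bay=ax[:2]+R@[-.045,-.14]; print("bay",bay)
print("others",plane(c,[[420*.64,324*.64],[481*.64,375*.64],[520*.64,352*.64],[125*.64,205*.64],[135*.64,175*.64],[370*.64,178*.64]],.03)[:,:2].round(3).tolist())
E
python3 n.py
```

```text
axis [0.5688047  0.17882788 0.07797371] 0.0003973695653779497 handle [0.51162461 0.1608446  0.12287539] 0.0008495865268422264 pot lid [ 0.43437187 -0.24185574  0.03099522] 0.0004890866594697978
[[0.56926727 0.17894213 0.077     ]] [[0.56943656 0.18020216 0.077     ]] [[0.51224047 0.16084616 0.122     ]] [[0.51192152 0.16218751 0.122     ]] [[ 0.43325246 -0.24120922  0.036     ]] [[ 0.43204524 -0.24499584  0.035     ]]
plate ((536.755859375, 120.55123901367188), (268.259765625, 272.60247802734375), 14.882452964782715)
rails feeder mm [[58.4, -111.2], [-113.1, -108.4], [58.2, -173.0], [-106.6, -171.6]]
plate feeder mm [[88.7, 87.4], [87.6, -185.1], [-178.4, -184.7], [-179.6, 87.7]]
handle r,ang cw deg 0.05994131028693413 -2.6584822616303634
bay [0.56106006 0.03197754]
others [[0.437, -0.148], [0.338, -0.265], [0.383, -0.341], [0.676, 0.449], [0.741, 0.434], [0.737, -0.047]]
```

>>> step_arm(
  targets="3.04 1.81 -0.32 0;3.04 1.81 -0.32 0;3.04 1.81 -0.32 0;3.04 1.81 -0.32 0;3.04 1.81 -0.32 0;3.04 1.81 -0.32 0;3.04 1.81 -0.32 0;3.04 1.81 -0.32 0;3.04 1.81 -0.32 0;3.04 1.81 -0.32 0;3.04 1.81 -0.32 0",
  claw=7.2,
)

```text
time_s: 1.42
tcp_pos: [0.4513, 0.2991, 0.2222]
ee_rot: [[0.95, -0.311, 0.0], [-0.311, -0.95, 0.001], [0.0, -0.001, -1.0]]
wrist_force: [0.0, 1.7, -0.8]
gripper_width: 0.829
gripper_force: 0.0
```

>>> step_arm(
  targets="1.1 3.7 0 0;1.1 3.7 0 0;1.1 3.7 0 0;1.1 3.7 0 0;1.1 3.7 0 0;1.1 3.7 0 0;1.1 3.7 0 0;1.1 3.7 0 0;1.1 3.7 0 0;1.1 3.7 0 0;1.1 3.7 0 0;1.1 3.7 0 0",
)

```text
time_s: 2.42
tcp_pos: [0.4371, -0.1644, 0.2222]
ee_rot: [[0.95, -0.311, 0.001], [-0.311, -0.95, -0.0], [0.001, -0.0, -1.0]]
wrist_force: [0.9, 0.7, 0.0]
gripper_width: 0.822
gripper_force: 0.0
```

>>> step_arm(
  targets="0 0 1 7;0 0 1 7;0 0 1 7;0 0 1 7;0 0 1 7;0 0 1 7;0 0 1 7;0 0 1 7;0 0 0 1;0 0 0 0",
)

```text
time_s: 3.25
tcp_pos: [0.4373, -0.1626, 0.1416]
ee_rot: [[0.259, -0.966, -0.001], [-0.966, -0.259, -0.0], [-0.0, 0.001, -1.0]]
wrist_force: [-0.4, 0.6, 0.2]
gripper_width: 0.827
gripper_force: 0.0
```

>>> step_arm(
  targets="2.52 0.81 0 0;2.52 0.81 0 0;2.52 0.81 0 0;0 0 2.5 0;0 0 2.5 0;0 0 2.5 0;0 0 2 0;0 0 1.5 0;0 0 1 0;0 0 0.55 0;0 0 0 0;0 0 0 0",
)

```text
time_s: 4.25
tcp_pos: [0.4342, -0.242, 0.0168]
ee_rot: [[0.258, -0.966, 0.001], [-0.966, -0.258, -0.0], [0.001, -0.001, -1.0]]
wrist_force: [0.0, 0.8, -0.1]
gripper_width: 0.826
gripper_force: 0.0
```

>>> step_arm(
  targets="0 0 0 0;0 0 0 0;0 0 0 0;0 0 0 0;0 0 0 0;0 0 0 0",
  claw=4.5,
)

```text
time_s: 4.75
tcp_pos: [0.4335, -0.2418, 0.0163]
ee_rot: [[0.256, -0.967, 0.0], [-0.967, -0.256, -0.0], [0.0, -0.0, -1.0]]
wrist_force: [0.3, 0.4, 0.9]
gripper_width: 0.534
gripper_force: 0.0
```

```bash
python3 - <<'E'
from h import *
c=cap("top"); s=cap("scene")
a=cv2.resize(c["frame"][160:240,250:350],(500,400),interpolation=2); b=cv2.resize(s["frame"][150:300,180:310],(346,400),interpolation=2)
cv2.imwrite("pics/g1.png",np.hstack([a,b])[:,:800]); print(sense()["gripper_width"],sense()["gripper_force"],proj(c,[[.4335,-.242,.036]]),proj(s,[[.4335,-.242,.036]]))
E
```

```text
0.5191577018701827 0.0 [[300.0402461  208.21097653]] [[262.00774745 240.4565225 ]]
```

View pics/g1.png

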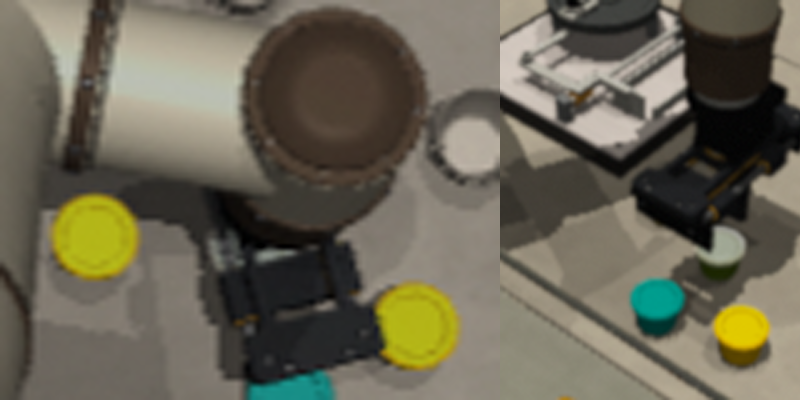

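```bash
python3 - <<'E'
from h import *
c=cap("top"); s=cap("scene"); st=sense(); R=np.array(st["ee_rot"]); t=np.array(st["tcp_pos"]); print(st["gripper_width"],st["gripper_force"],t,st["time_s"],st["wrist_force"])
for y in(-.03,.03):
  for z in(0,-.035,-.07):
    p=proj(s,[t+R@[0,y,z]])[0]; print(y,z,p,(p-[180,150])*2.667+[500,0])
im=cv2.resize(s["frame"][175:265,205:325],(800,600),interpolation=2); cv2.imwrite("pics/g2.png",im)
E
```

```text
0.5150853904403364 0.0 [ 0.43337971 -0.24181125  0.01613824] 4.95 [ 0.07053988 -0.32018652  0.40854238]
-0.03 0 [268.17503574 239.60974285] [735.16282031 238.98918417]
-0.03 -0.035 [268.74002727 230.49621248] [736.66965272 214.68339867]
-0.03 -0.07 [269.32775686 221.03238763] [738.23712754 189.4433778 ]
0.03 0 [254.9628962  251.76657069] [699.92604417 271.41144403]
0.03 -0.035 [255.28826831 242.57482017] [700.79381158 246.89704539]
0.03 -0.07 [255.62681939 233.01934241] [701.69672731 221.4125862 ]
```

View pics/g2.png

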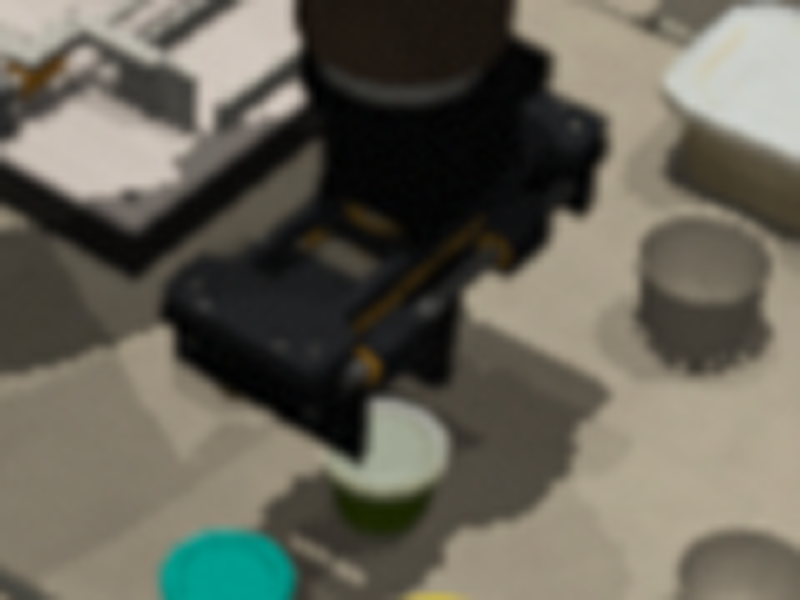

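The picture shows the pot standing at crop (390,447), not visibly gripped, and the gripper body's near end covering the left of the lid. I'll check where the gripper's parts should appear.

```bash
python3 - <<'E'
from h import *
s=cap("scene"); st=sense(); R=np.array(st["ee_rot"]); t=np.array(st["tcp_pos"]); print(st["gripper_width"],st["gripper_force"],np.degrees(0),st["joints"])
for p in [(.0375,.095,-.07),(-.0375,.095,-.07),(.0375,-.095,-.07),(.0095,.0225,0),(.0095,-.0225,0),(.0095,-.0375,0),(-.0095,-.0375,0),(.0095,-.0375,-.02)]:
    q=proj(s,[t+R@p])[0]; print(p,(q-[205,175])*6.667)
f=s["frame"][175:265,205:325]; lid=cv2.inRange(f,(120,150,120),(255,255,255))
hs=cv2.cvtColor(f,cv2.COLOR_BGR2HSV); print(f[66:78:2,44:72:2].tolist()[3])
t=cap("top"); print(t["frame"][205:215:3,290:306:2].tolist())
E
```

```text
0.5158642934514202 0.0 0.0 [-1.03742508e+01  2.12825747e+01 -2.98215052e+01  8.38228524e-04
 -3.88982138e+01  2.52252872e+01]
(0.0375, 0.095, -0.07) [309.44813414 526.84266953]
(-0.0375, 0.095, -0.07) [155.5498687  434.76354109]
(0.0375, -0.095, -0.07) [596.00735353 264.09445306]
(0.0095, 0.0225, 0) [362.99999097 512.21448734]
(0.0095, -0.0225, 0) [428.86447085 450.92475579]
(0.0095, -0.0375, 0) [450.10783508 431.16696615]
(-0.0095, -0.0375, 0) [413.77350079 410.82328271]
(0.0095, -0.0375, -0.02) [452.55072431 396.73312763]
[[71, 83, 89], [61, 71, 77], [55, 66, 70], [56, 78, 76], [103, 127, 126], [133, 157, 155], [146, 168, 163], [147, 167, 162], [138, 162, 158], [120, 146, 144], [80, 103, 101], [66, 77, 82], [68, 77, 82], [66, 76, 81]]
[[[40, 44, 46], [31, 33, 35], [22, 21, 20], [14, 15, 15], [5, 7, 9], [12, 14, 18], [11, 12, 17], [12, 14, 18]], [[41, 44, 47], [104, 111, 111], [70, 70, 70], [73, 76, 73], [8, 8, 8], [9, 7, 8], [3, 4, 4], [7, 10, 12]], [[40, 43, 46], [86, 95, 97], [70, 74, 70], [84, 84, 84], [46, 46, 44], [44, 43, 42], [122, 130, 123], [92, 97, 92]], [[79, 87, 91], [52, 57, 61], [48, 49, 49], [31, 30, 29], [25, 24, 24], [34, 32, 32], [31, 28, 28], [31, 29, 29]]]
```

```bash
python3 - <<'E'
from h import *
s=cap("scene"); f=s["frame"]; g=cv2.cvtColor(f,6)
print("cols 250..283, rows 222..260")
for v in range(222,260): print(v," ".join(f"{x:3d}" for x in g[v,250:284]))
print(plane(s,[[263.2,242.1]],.036))
E
```

```text
cols 250..283, rows 222..260
222  34  35  34  34  35  32  29  20  21  31  37  37  33  31  31  31  32  38  44  39  29  14  11  38  75 116 146 153 156 161 163 161 161 160
223  35  34  33  34  33  34  30  26  31  37  36  32  30  31  31  31  29  27  24  20  13   8  13  44  78  99 116 121 134 150 158 161 162 161
224  34  34  34  33  34  34  32  32  34  32  30  30  32  33  32  29  27  19  15  10   8   7  19  51  81  89  90  93 101 119 133 150 156 160
225  34  34  34  33  33  33  34  32  29  24  27  32  35  33  32  26  21  15  12  10   8  10  25  55  81  87  85  86  87  93 103 119 133 148
226  36  39  40  37  35  34  32  28  27  29  31  33  34  31  28  21  14  12  11   9   8  11  29  60  82  86  84  85  86  86  88  93 102 118
227  38  45  48  41  34  33  28  24  35  46  41  32  29  25  18  14  12  11   9   8   7  10  33  62  81  83  85  83  84  86  86  86  88  92
228  36  41  42  36  31  26  20  24  44  60  60  40  24  14  12  10  11  10   9   9   7  11  31  60  75  81  84  84  84  85  84  84  84  86
229  33  34  34  31  24  19  19  38  60  70  67  52  25  13  11  10   9  10  10   8   8  11
[... 3588 characters left out ...]
  47  46  44  44  45  47  55  65  73  76  75  76  82 102 127 143 145 144 145 146 150 150 147 147 146
256 100  91  72  62  54  52  52  51  52  51  54  51  52  54  58  67  72  74  75  74  77  97 129 145 148 148 147 147 148 149 148 147 146 146
257  99 108 100  92  72  61  56  54  55  57  61  61  64  66  69  72  74  74  73  74  79 106 142 149 148 146 146 148 148 148 147 147 147 146
258  73  89  98 106 101  94  79  67  65  66  69  69  72  74  74  75  74  74  73  73  78 106 142 150 147 146 146 147 148 149 148 147 146 147
259  54  60  71  87 101 117 113  92  81  75  73  74  75  76  74  75  74  75  75  77  88 113 142 149 148 147 147 146 147 148 148 147 146 146
[[ 0.43228442 -0.24881787  0.036     ]]
```

```bash
python3 - <<'E'
from h import *
s=cap("scene"); t=np.array([.1945,.5933,.1855]); R=np.array([[.95,-.312,0],[-.312,-.95,0],[0,0,-1]])
for y in(-.05,0,.05): 
  for z in (0,-.035): print(y,z,proj(s,[t+R@[0,y,z]])[0]/.64)
im=cv2.imread("pics/scene0.png"); g=cv2.cvtColor(im,6)[84:164:4,40:124:4]
for k,row in enumerate(g): print(84+4*k," ".join(f"{x:3d}" for x in row))
E
```

```text
-0.05 0 [ 93.07661373 143.96040004]
-0.05 -0.035 [ 88.63849318 129.10067406]
0 0 [ 92.69696328 153.45958305]
0 -0.035 [ 88.14756561 138.37511912]
0.05 0 [ 92.29084613 163.45153906]
0.05 -0.035 [ 87.62419997 148.1378701 ]
84  76  75  75  75  69   0   4   3   5   3   3   4  10  17  57  85  84  85  85  84  84
88  75  75  74  75  71   2   6  14  18  16   7   6  19  42  25  85  85  84  84  85  84
92  75  75  75  75  72   6   8   9  10   9   9  19  16  32  31  84  84  85  84  84  84
96  76  76  75  75  74  20  14  22  30  35  32  24  38  36  64  84  84  84  84  85  84
100  74  75  76  44  45  25  25  29  30  29  30  27  31  20  72  85  84  85  85  85  85
104  74  75  71  23  28  24  24  21  19  17  24  14  13   9  65  82  85  85  84  84  85
108 118  82  75  24  10   9   9   7   7   7   4   5   6   3  43  80  85  85  85  84  85
112 151 146 125  58   1   4   3   3   3   4   5   5   6   9  20  72  84  84  85  85  85
116 148 146 146 139  22  13   4   4   5   3   3   3   7  17  47  95 103  87  85  85  85
120 145 145 145 146  62   6   0   0   0   4   4   4   4  22  49  75  86  99  93  86  84
124
[... 176 characters left out ...]
 141 140 140 142 142 143 145 146 145 117   2   4  53  96  77  75  75  83  84  86  85
136 142 142 142 142 142 143 144 144 145 140  22   3  11 145 132  98  75  78  85  85  85
140 144 142 141 142 142 142 144 145 146 149  53   3   6 125 144 145 134 106  87  83  86
144 147 146 145 145 145 145 143 143 142 141 112   0   1  89 142 142 143 144 134 110  88
148 149 149 146 145 144 144 144 143 143 141 133  41 103 100 143 142 144 144 146 146 138
152 147 146 145 144 145 144 145 145 144 144 143 145 144 144 145 144 143 143 145 144 145
156 147 145 145 143 145 144 144 146 146 145 145 146 146 146 146 145 145 145 146 147 147
160 149 150 151 150 149 147 145 145 144 145 146 145 145 144 143 143 145 148 150 151 152
```

The dark finger tips end at scene pixels (259,243.5) and (271,231.5). That is about 33 mm above the reported TCP, and the start picture shows the same offset. So the real finger ends are higher than the TCP says, and the jaws closed above the lid. I'll reopen and go lower, watching the force.

>>> step_arm(
  targets="0 0 0 0;0 0 0 0;0 0 0 0;0 0 0 0;0 0 0.5 0;0 0 0.5 0;0 0 0.5 0;0 0 0 0",
  claw=7.2,
)

```text
time_s: 5.82
tcp_pos: [0.4323, -0.2415, -0.0002]
ee_rot: [[0.256, -0.967, -0.003], [-0.967, -0.256, 0.001], [-0.001, 0.002, -1.0]]
wrist_force: [-0.4, 0.5, -0.3]
gripper_width: 0.824
gripper_force: 0.0
```

>>> step_arm(
  targets="0 0 0.4 0;0 0 0.3 0;0 0 0.3 0;0 0 0 0",
)

```text
time_s: 6.15
tcp_pos: [0.4329, -0.2417, -0.0095]
ee_rot: [[0.256, -0.967, -0.001], [-0.967, -0.256, 0.0], [-0.001, 0.001, -1.0]]
wrist_force: [-0.7, -0.5, 0.2]
gripper_width: 0.827
gripper_force: 0.0
```

```bash
python3 - <<'E'
from h import *
s=cap("scene"); f=s["frame"]; g=cv2.cvtColor(f,6); st=sense(); print(st["tcp_pos"],st["wrist_force"])
for v in range(226,264): print(v," ".join(f"{x:3d}" for x in g[v,244:286]))
E
```

```text
[ 0.43315655 -0.24176134 -0.00921778] [ 0.85955893 -0.08360044 -0.77678791]
226  31  31  30  29  29  31  33  36  40  46  56  61  54  44  35  29  22  15  22  37  53  65  68  57  35  32  37  36  32  22  13  26  56  81  88  93 103 119 134 151 159 160
227  34  33  33  33  32  32  32  31  30  33  40  43  41  35  28  21  16  21  38  56  67  71  68  60  54  48  46  34  22  13  12  33  64  81  84  86  87  93 105 130 149 155
228  35  34  34  34  34  33  34  32  32  32  33  35  33  28  21  16  22  37  56  68  72  69  65  68  66  55  42  26  15   9  16  42  73  83  83  84  84  84  88 101 120 133
229  34  35  35  33  34  34  34  34  34  33  34  33  28  20  17  22  32  49  65  72  72  69  70  70  61  45  29  15   8   8  17  45  73  81  82  83  83  82  83  87  93 102
230  33  33  34  35  35  34  34  34  34  34  33  33  26  20  25  30  34  44  59  68  70  71  70  60  43  27  16   8   8   9  18  45  69  75  78  78  78  79  82  84  84  86
231  33  34  34  34  34  34  35  34  34  34  35  33  29  29  34  33  30  34  45  56  65  68  59  44  25  14  10   8   8   9  20  47  69  73  74  73  73  75  79  83 
[... 4811 characters left out ...]
 147 146 145
260 106 100  99 102  89  68  53  53  51  52  53  58  68  75  80  83  83  78  76  76  75  78  93 117 133 147 152 152 150 149 149 148 148 147 149 148 149 148 147 148 146 147
261 108 104 102 103  89  70  55  51  52  52  55  63  73  76  77  80  84  83  78  76  75  76  91 121 146 153 153 153 151 150 150 148 149 148 149 149 148 149 149 149 148 147
262 108 106 103 102  86  70  54  52  54  58  65  70  75  76  75  78  83  85  83  76  75  75  85 116 147 153 153 152 152 152 150 149 149 150 148 149 149 148 149 149 148 147
263 107 106 105  99  84  66  54  55  60  67  72  74  76  76  75  75  77  83  85  80  76  81 102 133 151 156 155 156 155 153 151 150 151 150 149 150 150 150 148 148 148 148
```

>>> step_arm(
  targets="0 0 0.4 0;0 0 0.2 0;0 0 0 0;0 0 0 0;0 0 0 0;0 0 0 0;0 0 0 0;0 0 0 0;0 0 0 0",
  claw=4.5,
)

```text
time_s: 6.95
tcp_pos: [0.4334, -0.2418, -0.0148]
ee_rot: [[0.256, -0.967, 0.0], [-0.967, -0.256, 0.0], [0.0, -0.0, -1.0]]
wrist_force: [-0.1, -0.4, 0.1]
gripper_width: 0.593
gripper_force: 30.0
```

>>> step_arm(
  targets="0 0 -1 0;0 0 -2 0;0 0 -2.5 0;0 0 -2.5 0;0 0 -2 0;-1 -0.84 0 0;-2 -1.68 0 0;-3 -2.52 0 0;-3 -2.52 0 0;-3 -2.52 0 0;-3 -2.52 0 0;-3 -2.52 0 0",
)

```text
time_s: 7.95
tcp_pos: [0.5337, -0.0272, 0.0853]
ee_rot: [[0.256, -0.967, 0.0], [-0.967, -0.256, 0.0], [-0.0, -0.0, -1.0]]
wrist_force: [0.5, -0.2, -0.4]
gripper_width: 0.594
gripper_force: 30.0
```

>>> step_arm(
  targets="-2.5 -2.1 0 0;-1.6 -1.35 0 0;-1.03 -0.84 0 0;0 0 0 0;0 0 0 0;0 0 0 0",
)

```text
time_s: 8.45
tcp_pos: [0.5608, 0.0305, 0.0849]
ee_rot: [[0.255, -0.967, -0.001], [-0.967, -0.255, -0.0], [-0.0, 0.001, -1.0]]
wrist_force: [-0.8, -0.1, -0.3]
gripper_width: 0.59
gripper_force: 30.0
```

>>> step_arm(
  targets="-0.05 -0.1 1.5 0;0 0 2 0;0 0 2 0;0 0 1.2 0;0 0 0.6 0;0 0 0.3 0;0 0 0 0;0 0 0 0",
)

```text
time_s: 9.12
tcp_pos: [0.5631, 0.0319, 0.0099]
ee_rot: [[0.256, -0.967, 0.001], [-0.967, -0.256, 0.0], [0.0, -0.001, -1.0]]
wrist_force: [0.8, 0.3, -0.7]
gripper_width: 0.596
gripper_force: 30.0
```

```bash
python3 - <<'E'
from h import *
s=cap("scene"); st=sense(); print(st["tcp_pos"],st["wrist_force"],st["time_s"])
f=s["frame"]; cv2.imwrite("pics/b1.png",cv2.resize(f[130:230,160:293],(798,600),interpolation=2))
E
```

```text
[0.56330267 0.03212879 0.01014355] [ 0.13753709 -0.13300419 -1.11091635] 9.1667
```

View pics/b1.png

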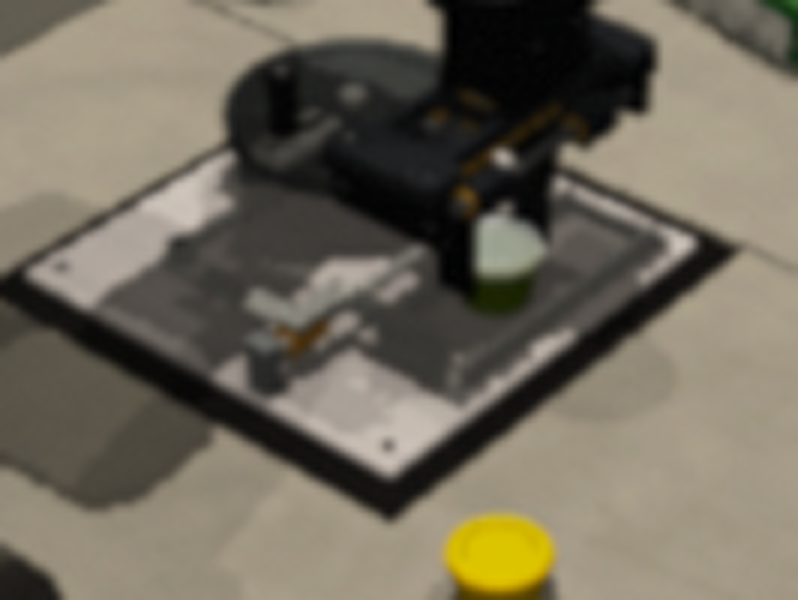

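The pot, at (505,265), hangs over the channel between the rails, with its foot just above the floor. I'll lower it slowly.

>>> step_arm(
  targets="0 0 0.5 0;0 0 0.4 0;0 0 0.2 0;0 0 0 0",
)

```text
time_s: 9.5
tcp_pos: [0.5621, 0.0322, -0.0024]
ee_rot: [[0.256, -0.967, -0.001], [-0.967, -0.256, -0.0], [-0.0, 0.001, -1.0]]
wrist_force: [-0.0, -0.3, -0.4]
gripper_width: 0.59
gripper_force: 30.0
```

>>> step_arm(
  targets="0 0 0.1 0;0 0 0 0;0 0 0 0",
)

```text
time_s: 9.75
tcp_pos: [0.5627, 0.0323, -0.0028]
ee_rot: [[0.256, -0.967, 0.0], [-0.967, -0.256, -0.0], [0.0, -0.0, -1.0]]
wrist_force: [0.0, 0.2, -0.1]
gripper_width: 0.594
gripper_force: 30.0
```

>>> step_arm(
  targets="0 0 0 0;0 0 0 0;0 0 0 0;0 0 0 0",
  claw=6.6,
)

```text
time_s: 10.08
tcp_pos: [0.5627, 0.0323, -0.0027]
ee_rot: [[0.256, -0.967, 0.0], [-0.967, -0.256, 0.0], [-0.0, -0.0, -1.0]]
wrist_force: [0.2, -0.2, -0.7]
gripper_width: 0.743
gripper_force: 0.0
```

>>> step_arm(
  targets="0 0 -0.5 0;0 0 -1 0;0 0 -2 0;0 0 -2.5 0;0 0 -2.5 0;0 0 -2.5 0;0 0 -2 0;0 0 -1.5 0;0 0 0 0",
)

```text
time_s: 10.83
tcp_pos: [0.5652, 0.0327, 0.1473]
ee_rot: [[0.257, -0.966, 0.009], [-0.966, -0.257, 0.002], [0.001, -0.009, -1.0]]
wrist_force: [0.5, 0.0, 0.5]
gripper_width: 0.76
gripper_force: 0.0
```

>>> step_arm(
  targets="-2 0.2 0 0;-3 0.35 0 0;-3.5 0.42 0 0;-3 0.35 0 0;-2.24 0.3 0 0;0 0 0 -6;0 0 0 -7;0 0 0 -7;0 0 0 -7;0 0 0 -7;0 0 0 -7;0 0 0 -7",
  claw=4.2,
)

```text
time_s: 11.83
tcp_pos: [0.5112, 0.1607, 0.1419]
ee_rot: [[0.893, -0.451, -0.001], [-0.451, -0.893, -0.0], [-0.001, 0.001, -1.0]]
wrist_force: [0.2, -0.3, -0.9]
gripper_width: 0.483
gripper_force: 0.0
```

>>> step_arm(
  targets="0 0 0 -7;0 0 0 -7;0 0 0 -7;0 0 0 -7;0 0 0 -7;0 0 0 -7;0 0 0 -2.7;0 0 0 0;0 0 0 0;0 0 0 0",
)

```text
time_s: 12.67
tcp_pos: [0.5116, 0.1608, 0.1421]
ee_rot: [[0.954, 0.3, -0.0], [0.3, -0.954, -0.0], [-0.0, 0.0, -1.0]]
wrist_force: [-0.3, -0.9, -0.0]
gripper_width: 0.478
gripper_force: 0.0
```

```bash
cat > hp.py <<'E'
from h import *
np.set_printoptions(precision=4,suppress=True)
def pose():
    st=sense(); R=np.array(st["ee_rot"]); return st["time_s"],np.array(st["tcp_pos"]),np.degrees(np.arctan2(R[1,0],R[0,0])),np.array(st["joints"])[[0,5]],np.array(st["wrist_force"]),st["gripper_width"]
if __name__=="__main__":
    print(*pose()); s=cap("scene"); c=cap("top")
    # pot: greenish body mask
    for n,C in(("s",s),("t",c)):
        hs=cv2.cvtColor(C["frame"],cv2.COLOR_BGR2HSV); p=proj(C,[[.562,.032,.03]])[0].round().astype(int)
        w=C["frame"][p[1]-14:p[1]+15:2,p[0]-14:p[0]+15:2]; print(n,p); print(cv2.cvtColor(np.ascontiguousarray(w),6))
E
python3 hp.py
```

```text
12.6667 [0.5116 0.1608 0.1421] 17.476090684172917 [34.7853 72.6931] [-0.2539 -0.8833 -0.0227] 0.4783288129399656
s [242 177]
[[ 62  63  62  56  39  45  86 111 116  51  47 117 120  72 128]
 [ 61  62  61  63  73  81  98 147 151  93 120  79  59 108 119]
 [ 62  62  63  70  78  77 126 153 136 108  71  74 146 180 185]
 [ 61  65  74  75  82 101 122 157 127  82 101 158 187 187 187]
 [ 70  76  77  85 134 155 162 159 153 158 190 187 186 186 186]
 [ 86  75  77 115 158 154 156 156 156 154 171 191 187 186 185]
 [ 78  70  93 137 157 161 157 156 158 159 155 181 187 187 183]
 [ 70 109 104  66 113 147 156 159 157 153 124 177 187 176 134]
 [114  74  55  89  67  59  84  89  83  63  69 158 170 110  59]
 [ 88  66 108 141  66  26  31  29  28  28  81 135  83  62 116]
 [156 146 150 145  79  30  28  29  39 101  96  66  74 152 183]
 [ 70  88 136 158 138 105  58  62 107  98  58  92 161 185 131]
 [ 57  63  65 115 169 177 164 129  76  68 120 185 178 110  32]
 [ 56  64  63 124 191 177 121  62  78 162 190 162  78  23  19]
 [ 56  64  63 130 176  98  58 112 173 189 139  56  17  17  31]]
t [211 167]
[[123 176 184 185
[... 228 characters left out ...]
8  18]
 [132 133 178 184 144 126 137 136 135 130 162 151 182 176  17]
 [130 134 139 162 127 136 136 136 136 130 140 123 159 190  31]
 [ 86 149 144 159 132 136 136 137 136 137 132 123 177 194 116]
 [ 86 101 164 147 135 137 136 136 136 136 136 141 121 192 142]
 [ 85  78 130 150 131 137 137 137 137 136 127 124 151 185 177]
 [ 87  85 147 146 135 135 126 126 136 131  76 176 164 154 194]
 [ 76  85 151 104 117 105 128 129  88  58 134 182 168 183 196]
 [ 76 127 136 140 143 137 133  57 136 148 179 193 181 126 185]
 [116 170 156 135 144 145 145 145 144 169 193 192 190 161 157]
 [142 139 172 130 169 156 168 168 167 176 194 193 193 149 146]
 [137 126 169 150 139 173 175 175 174 174 193 193 193 151 186]]
```

>>> step_arm(
  targets="0 0 1.5 0;0 0 2 0;0 0 1.5 0;0 0 0.8 0;0 0 0.5 0;0 0 0.5 0;0 0 0.5 0;0 0 0.5 0;0 0 0.5 0;0 0 0 0",
)

```text
time_s: 13.6
tcp_pos: [0.5112, 0.1607, 0.0583]
ee_rot: [[0.954, 0.301, -0.001], [0.301, -0.954, -0.001], [-0.001, 0.0, -1.0]]
wrist_force: [-0.4, 0.3, 0.2]
gripper_width: 0.484
gripper_force: 0.0
```

>>> step_arm(
  targets="0 0 0 0;0 0 0 0;0 0 0 0;0 0 0 0",
  claw=2.6,
)

```text
time_s: 13.93
tcp_pos: [0.5119, 0.161, 0.0595]
ee_rot: [[0.953, 0.302, 0.001], [0.302, -0.953, 0.0], [0.001, -0.0, -1.0]]
wrist_force: [-0.1, 0.6, 0.1]
gripper_width: 0.321
gripper_force: 0.0
```

>>> step_arm(
  targets="0 0 0 0;0 0 0 0;0 0 0 0;0 0 0 0;0 0 0 0;0 0 0 0",
  claw=1.6,
)

```text
time_s: 14.43
tcp_pos: [0.5118, 0.1606, 0.0593]
ee_rot: [[0.953, 0.302, 0.0], [0.302, -0.953, -0.0], [-0.0, 0.0, -1.0]]
wrist_force: [0.1, -2.1, 1.2]
gripper_width: 0.194
gripper_force: 30.0
```

>>> step_arm(
  targets="0 0 0 0;0 0 0 0;0 0 0 0",
  claw=2.0,
)

```text
time_s: 14.68
tcp_pos: [0.5116, 0.1612, 0.059]
ee_rot: [[0.953, 0.301, -0.0], [0.301, -0.953, 0.0], [0.0, -0.0, -1.0]]
wrist_force: [0.4, 0.3, 0.0]
gripper_width: 0.228
gripper_force: 0.0
```

```bash
cat > path.py <<'E'
# rows from commanded wheel angle a to b (deg cw), tool yaw follows 'lag' rule; R in cm
import numpy as np,sys
a,b,n,R=map(float,sys.argv[1:5]); lim=float(sys.argv[5]) if len(sys.argv)>5 else -225
y0=14.9
th=np.linspace(a,b,int(n)+1); psi=np.maximum(y0-th,lim)
P=np.array([[R*np.cos(np.radians(180+y0-t)),R*np.sin(np.radians(180+y0-t))] for t in th])
out=[]
for i in range(int(n)):
    d=P[i+1]-P[i]; p=np.radians(psi[i]); x=np.array([np.cos(p),np.sin(p)]); y=np.array([np.sin(p),-np.cos(p)])
    out.append("%.3f %.3f 0 %.2f"%(d@x,d@y,psi[i]-psi[i+1]))
print(";".join(out))
E
python3 path.py -2.6 9.4 12 6; python3 path.py 9.4 33.4 12 6
```

```text
0.001 -0.105 0 1.00;0.001 -0.105 0 1.00;0.001 -0.105 0 1.00;0.001 -0.105 0 1.00;0.001 -0.105 0 1.00;0.001 -0.105 0 1.00;0.001 -0.105 0 1.00;0.001 -0.105 0 1.00;0.001 -0.105 0 1.00;0.001 -0.105 0 1.00;0.001 -0.105 0 1.00;0.001 -0.105 0 1.00
0.004 -0.209 0 2.00;0.004 -0.209 0 2.00;0.004 -0.209 0 2.00;0.004 -0.209 0 2.00;0.004 -0.209 0 2.00;0.004 -0.209 0 2.00;0.004 -0.209 0 2.00;0.004 -0.209 0 2.00;0.004 -0.209 0 2.00;0.004 -0.209 0 2.00;0.004 -0.209 0 2.00;0.004 -0.209 0 2.00
```

>>> step_arm(
  targets="0.001 -0.105 0 1;0.001 -0.105 0 1;0.001 -0.105 0 1;0.001 -0.105 0 1;0.001 -0.105 0 1;0.001 -0.105 0 1;0.001 -0.105 0 1;0.001 -0.105 0 1;0.001 -0.105 0 1;0.001 -0.105 0 1;0.001 -0.105 0 1;0.001 -0.105 0 1",
)

```text
time_s: 15.68
tcp_pos: [0.509, 0.1733, 0.0591]
ee_rot: [[0.995, 0.095, -0.0], [0.095, -0.995, -0.0], [-0.0, 0.0, -1.0]]
wrist_force: [0.3, -2.3, -0.8]
gripper_width: 0.23
gripper_force: 1.1
```

>>> step_arm(
  targets="0.003 -0.157 0 1.5;0.004 -0.209 0 2;0.004 -0.209 0 2;0.004 -0.209 0 2;0.004 -0.209 0 2;0.004 -0.209 0 2;0.004 -0.209 0 2;0.004 -0.209 0 2;0.004 -0.209 0 2;0.004 -0.209 0 2;0.004 -0.209 0 2;0.003 -0.157 0 1.5",
)

```text
time_s: 16.68
tcp_pos: [0.511, 0.1966, 0.059]
ee_rot: [[0.953, -0.302, -0.002], [-0.302, -0.953, -0.001], [-0.001, 0.002, -1.0]]
wrist_force: [-1.6, -2.6, 1.6]
gripper_width: 0.232
gripper_force: 1.5
```

```bash
cat > ck.py <<'E'
from hp import *
C=np.array([.5693,.1790])
t,p,psi,j,f,w=pose(); d=p[:2]-C; a=np.degrees(np.arctan2(d[1],d[0])); th=(180+14.9-a+5)%360-5
u=d/np.hypot(*d); tan=np.array([u[1],-u[0]])
print("t",t,"r",np.hypot(*d).round(4),"theta",th.round(2),"psi",psi.round(1),"j",j,"F rad,tan,z",(f[:2]@u).round(1),(f[:2]@tan).round(1),f[2].round(1),"w",w)
c=cap("top"); g=cv2.cvtColor(c["frame"],6)
# mat position check (outline corners by minAreaRect)
m=np.zeros_like(g); m[205:240,120:250]=(g[205:240,120:250]<45)
ps=[tuple(x) for x in (cv2.findNonZero(m).reshape(-1,2))] if m.any() else []
hs=cv2.cvtColor(c["frame"],cv2.COLOR_BGR2HSV)
E
python3 ck.py
```

```text
t 16.6833 r 0.0609 theta 31.68 psi -17.6 j [38.0102 34.3984] F rad,tan,z 0.8 -3.0 1.6 w 0.23155426735719992
```

>>> step_arm(
  targets="0.004 -0.209 0 2;0.004 -0.209 0 2;0.004 -0.209 0 2;0.004 -0.209 0 2;0.004 -0.209 0 2;0.004 -0.209 0 2;0.004 -0.209 0 2;0.004 -0.209 0 2;0.004 -0.209 0 2;0.004 -0.209 0 2;0.004 -0.209 0 2;0.004 -0.209 0 2",
)

```text
time_s: 17.73
tcp_pos: [0.5225, 0.2175, 0.059]
ee_rot: [[0.748, -0.664, -0.003], [-0.664, -0.748, -0.002], [-0.001, 0.004, -1.0]]
wrist_force: [-2.6, -4.5, 2.4]
gripper_width: 0.231
gripper_force: 2.3
```

>>> step_arm(
  targets="0.004 -0.209 0 2;0.004 -0.209 0 2;0.004 -0.209 0 2;0.004 -0.209 0 2;0.004 -0.209 0 2;0.004 -0.209 0 2;0.004 -0.209 0 2;0.004 -0.209 0 2;0.004 -0.209 0 2;0.004 -0.209 0 2;0.004 -0.209 0 2;0.004 -0.209 0 2",
)

```text
time_s: 18.73
tcp_pos: [0.5413, 0.232, 0.0589]
ee_rot: [[0.413, -0.911, -0.006], [-0.911, -0.413, -0.003], [0.001, 0.007, -1.0]]
wrist_force: [-5.8, -3.4, 5.6]
gripper_width: 0.228
gripper_force: 3.3
```

```bash
python3 ck.py
```

```text
t 18.7333 r 0.0599 theta 77.07 psi -65.6 j [ 38.9029 -14.4377] F rad,tan,z -0.3 -6.7 5.6 w 0.2281048002707548
```

>>> step_arm(
  targets="0.004 -0.209 0 2;0.004 -0.209 0 2;0.004 -0.209 0 2;0.004 -0.209 0 2;0.004 -0.209 0 2;0.004 -0.209 0 2;0.004 -0.209 0 2;0.004 -0.209 0 2;0.004 -0.209 0 2;0.004 -0.209 0 2;0.004 -0.209 0 2;0.004 -0.209 0 2",
)

```text
time_s: 19.78
tcp_pos: [0.5657, 0.2384, 0.059]
ee_rot: [[0.007, -1.0, -0.005], [-1.0, -0.007, -0.001], [0.001, 0.005, -1.0]]
wrist_force: [-5.3, -0.4, 3.8]
gripper_width: 0.231
gripper_force: 3.3
```

```bash
python3 ck.py
```

```text
t 19.7833 r 0.0595 theta 101.48 psi -89.6 j [ 37.8752 -37.3681] F rad,tan,z -0.1 -5.3 3.8 w 0.2309036356897647
```

>>> step_arm(
  targets="0.004 -0.209 0 2;0.004 -0.209 0 2;0.004 -0.209 0 2;0.004 -0.209 0 2;0.004 -0.209 0 2;0.004 -0.209 0 2;0.004 -0.209 0 2;0.004 -0.209 0 2;0.004 -0.209 0 2;0.004 -0.209 0 2;0.004 -0.209 0 2;0.004 -0.209 0 2",
)

```text
time_s: 20.83
tcp_pos: [0.5911, 0.2347, 0.059]
ee_rot: [[-0.4, -0.917, -0.003], [-0.917, 0.4, 0.001], [0.0, 0.003, -1.0]]
wrist_force: [-4.9, 1.0, 2.4]
gripper_width: 0.23
gripper_force: 2.6
```

>>> step_arm(
  targets="0.004 -0.209 0 2;0.004 -0.209 0 2;0.004 -0.209 0 2;0.004 -0.209 0 2;0.004 -0.209 0 2;0.004 -0.209 0 2;0.004 -0.209 0 2;0.004 -0.209 0 2;0.004 -0.209 0 2;0.004 -0.209 0 2;0.004 -0.209 0 2;0.004 -0.209 0 2",
)

```text
time_s: 21.83
tcp_pos: [0.6124, 0.221, 0.0591]
ee_rot: [[-0.738, -0.675, -0.0], [-0.675, 0.738, 0.002], [-0.001, 0.002, -1.0]]
wrist_force: [-3.4, 2.5, 0.4]
gripper_width: 0.235
gripper_force: 1.9
```

```bash
python3 ck.py
```

```text
t 21.8333 r 0.0602 theta 150.67 psi -137.5 j [ 33.9862 -81.4461] F rad,tan,z -0.7 -4.2 0.4 w 0.23461828065936194
```

>>> step_arm(
  targets="0.004 -0.209 0 2;0.004 -0.209 0 2;0.004 -0.209 0 2;0.004 -0.209 0 2;0.004 -0.209 0 2;0.004 -0.209 0 2;0.004 -0.209 0 2;0.004 -0.209 0 2;0.004 -0.209 0 2;0.004 -0.209 0 2;0.004 -0.209 0 2;0.004 -0.209 0 2",
)

```text
time_s: 22.88
tcp_pos: [0.6261, 0.1995, 0.0591]
ee_rot: [[-0.948, -0.317, 0.001], [-0.317, 0.948, 0.002], [-0.002, 0.002, -1.0]]
wrist_force: [-1.3, 2.0, -0.8]
gripper_width: 0.232
gripper_force: 1.3
```

>>> step_arm(
  targets="0.004 -0.209 0 2;0.004 -0.209 0 2;0.004 -0.209 0 2;0.004 -0.209 0 2;0.004 -0.209 0 2;0.004 -0.209 0 2;0.004 -0.209 0 2;0.004 -0.209 0 2;0.004 -0.209 0 2;0.004 -0.209 0 2;0.004 -0.209 0 2;0.004 -0.209 0 2",
)

```text
time_s: 23.88
tcp_pos: [0.6292, 0.1744, 0.0591]
ee_rot: [[-0.995, 0.096, 0.002], [0.096, 0.995, 0.002], [-0.002, 0.002, -1.0]]
wrist_force: [1.1, 1.8, -0.4]
gripper_width: 0.232
gripper_force: 0.8
```

```bash
python3 ck.py; python3 path.py 200.4 224.4 12 6 -228;  python3 path.py 224.4 248.4 12 6 -228; python3 path.py 248.4 272.4 12 6 -228; python3 path.py 272.4 296.4 12 6 -228; python3 path.py 296.4 316.4 10 6 -228
```

```text
t 23.8833 r 0.06 theta 199.26 psi 174.5 j [  29.6406 -125.1033] F rad,tan,z 1.0 -1.9 -0.4 w 0.23242689767349667
0.004 -0.209 0 2.00;0.004 -0.209 0 2.00;0.004 -0.209 0 2.00;0.004 -0.209 0 2.00;0.004 -0.209 0 2.00;0.004 -0.209 0 2.00;0.004 -0.209 0 2.00;0.004 -0.209 0 2.00;0.004 -0.209 0 2.00;0.004 -0.209 0 2.00;0.004 -0.209 0 2.00;0.004 -0.209 0 2.00
0.004 -0.209 0 2.00;0.004 -0.209 0 2.00;0.004 -0.209 0 2.00;0.004 -0.209 0 2.00;0.004 -0.209 0 2.00;0.004 -0.209 0 2.00;0.004 -0.209 0 2.00;0.004 -0.209 0 2.00;0.004 -0.209 0 2.00;0.004 -0.209 0 0.50;0.009 -0.209 0 0.00;0.016 -0.209 0 0.00
0.024 -0.208 0 0.00;0.031 -0.207 0 0.00;0.038 -0.206 0 0.00;0.045 -0.204 0 0.00;0.052 -0.203 0 0.00;0.059 -0.201 0 0.00;0.066 -0.199 0 0.00;0.073 -0.196 0 0.00;0.080 -0.193 0 0.00;0.087 -0.191 0 0.00;0.093 -0.187 0 0.00;0.100 -0.184 0 0.00
0.106 -0.180 0 0.00;0.113 -0.177 0 0.00;0.119 -0.173 0 0.00;0.125 -0.168 0 0.00;0.130 -0.164 0 0.00;0.136 -0.159 0 0.00;0.141 -0.154 0 0.00;0.147 -0.149 0 0.00;0.152 -0.144 0 0.00;0.157 -0.139 0 0.00;0.162 -0.133 0 0.00;0.166 -0.127 0 0.00
0.170 -0.122 0 0.00;0.175 -0.116 0 0.00;0.179 -0.109 0 0.00;0.182 -0.103 0 0.00;0.186 -0.097 0 0.00;0.189 -0.090 0 0.00;0.192 -0.084 0 0.00;0.195 -0.077 0 0.00;0.197 -0.070 0 0.00;0.200 -0.063 0 0.00
```

>>> step_arm(
  targets="0.004 -0.209 0 2;0.004 -0.209 0 2;0.004 -0.209 0 2;0.004 -0.209 0 2;0.004 -0.209 0 2;0.004 -0.209 0 2;0.004 -0.209 0 2;0.004 -0.209 0 2;0.004 -0.209 0 2;0.004 -0.209 0 2;0.004 -0.209 0 2;0.004 -0.209 0 2",
)

```text
time_s: 24.93
tcp_pos: [0.6217, 0.15, 0.0593]
ee_rot: [[-0.871, 0.492, 0.002], [0.492, 0.871, 0.001], [-0.001, 0.002, -1.0]]
wrist_force: [0.6, 1.2, -0.3]
gripper_width: 0.229
gripper_force: 0.3
```

>>> step_arm(
  targets="0.004 -0.209 0 2;0.004 -0.209 0 2;0.004 -0.209 0 2;0.004 -0.209 0 2;0.004 -0.209 0 2;0.004 -0.209 0 2;0.004 -0.209 0 2;0.004 -0.209 0 2;0.004 -0.209 0 2;0.004 -0.209 0 0.5;0.009 -0.209 0 0;0.016 -0.209 0 0",
)

```text
time_s: 25.93
tcp_pos: [0.6043, 0.1308, 0.0592]
ee_rot: [[-0.671, 0.742, 0.0], [0.742, 0.671, 0.0], [-0.0, 0.0, -1.0]]
wrist_force: [-0.8, 0.4, -0.4]
gripper_width: 0.229
gripper_force: 0.3
```

```bash
python3 ck.py
```

```text
t 25.9333 r 0.0596 theta 248.9 psi 132.1 j [  27.1866 -165.0644] F rad,tan,z -0.8 0.4 -0.4 w 0.22917831338745515
```

>>> step_arm(
  targets="0.024 -0.208 0 0;0.031 -0.207 0 0;0.038 -0.206 0 0;0.045 -0.204 0 0;0.052 -0.203 0 0;0.059 -0.201 0 0;0.066 -0.199 0 0;0.073 -0.196 0 0;0.08 -0.193 0 0;0.087 -0.191 0 0;0.093 -0.187 0 0;0.1 -0.184 0 0",
)

```text
time_s: 26.98
tcp_pos: [0.5815, 0.1203, 0.0592]
ee_rot: [[-0.67, 0.743, 0.0], [0.743, 0.67, -0.0], [-0.0, 0.0, -1.0]]
wrist_force: [-1.7, -1.4, 0.3]
gripper_width: 0.232
gripper_force: 0.4
```

>>> step_arm(
  targets="0.106 -0.18 0 0;0.113 -0.177 0 0;0.119 -0.173 0 0;0.125 -0.168 0 0;0.13 -0.164 0 0;0.136 -0.159 0 0;0.141 -0.154 0 0;0.147 -0.149 0 0;0.152 -0.144 0 0;0.157 -0.139 0 0;0.162 -0.133 0 0;0.166 -0.127 0 0",
)

```text
time_s: 27.98
tcp_pos: [0.5568, 0.1203, 0.0592]
ee_rot: [[-0.67, 0.743, 0.0], [0.743, 0.67, 0.0], [-0.0, 0.0, -1.0]]
wrist_force: [-0.1, 0.7, 0.1]
gripper_width: 0.233
gripper_force: 0.0
```

```bash
python3 ck.py
```

```text
t 27.9833 r 0.0601 theta 296.95 psi 132.1 j [  28.4834 -166.4323] F rad,tan,z -0.7 0.3 0.1 w 0.2331575681377611
```

>>> step_arm(
  targets="0.17 -0.122 0 0;0.175 -0.116 0 0;0.179 -0.109 0 0;0.182 -0.103 0 0;0.186 -0.097 0 0;0.189 -0.09 0 0;0 0 0 0;0 0 0 0",
)

```text
time_s: 28.7
tcp_pos: [0.5447, 0.1241, 0.0592]
ee_rot: [[-0.67, 0.742, 0.0], [0.742, 0.67, 0.0], [0.0, 0.0, -1.0]]
wrist_force: [0.3, 0.9, -0.2]
gripper_width: 0.232
gripper_force: 0.2
```

>>> step_arm(
  targets="0 0 0 0;0 0 0 0;0 0 0 0;0 0 0 0;0 0 0 0;0 0 0 0",
  claw=5.5,
)

```text
time_s: 29.2
tcp_pos: [0.5448, 0.1239, 0.0591]
ee_rot: [[-0.67, 0.743, -0.0], [0.743, 0.67, -0.0], [0.0, -0.0, -1.0]]
wrist_force: [-1.0, -0.2, -0.8]
gripper_width: 0.581
gripper_force: 0.0
```

```bash
python3 ck.py; python3 - <<'E'
from h import *
c=cap("scene"); f=c["frame"]; 
# where would handle be if at 308 and r=.06
a=np.radians(180+14.9-308); P=np.array([.5693+.06*np.cos(a),.179+.06*np.sin(a)]); print(P)
h=proj(c,[[*P,.1],[*P,.122]]); print(h)
cv2.imwrite("pics/r1.png",np.hstack([cv2.resize(c["frame"][120:220,155:275],(480,400),interpolation=2),cv2.resize(cap("top")["frame"][130:230,130:210],(320,400),interpolation=2)]))
E
```

```text
t 29.2 r 0.0603 theta 308.86 psi 132.0 j [  29.4276 -167.3825] F rad,tan,z 0.6 0.8 -0.8 w 0.581126322113416
[0.54575977 0.12381071]
[[221.50103855 148.58243524]
 [221.32434457 142.85570376]]
```

View pics/r1.png

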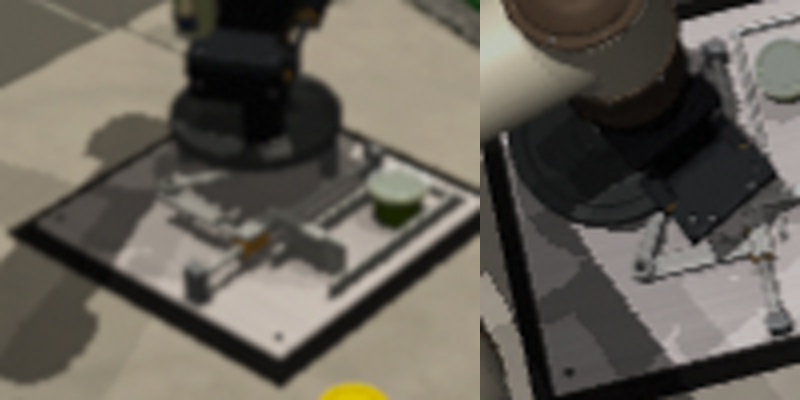

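The pot stands upright at the outlet, (396,195) in the left half. The pusher is nearly back, near (320,245), and the wheel holds still. I'll turn the open gripper round the handle and take hold again for the last 50°.

>>> step_arm(
  targets="0 0 0 -5;0 0 0 -7;0 0 0 -7;0 0 0 -7;0 0 0 -7;0 0 0 -7;0 0 0 -7;0 0 0 -7;0 0 0 -7;0 0 0 -7;0 0 0 -7;0 0 0 -7",
)

```text
time_s: 30.35
tcp_pos: [0.5448, 0.1239, 0.0592]
ee_rot: [[-0.825, -0.565, 0.0], [-0.565, 0.825, 0.0], [-0.0, -0.0, -1.0]]
wrist_force: [0.2, 0.2, 0.6]
gripper_width: 0.632
gripper_force: 0.0
```

>>> step_arm(
  targets="0 0 0 -7;0 0 0 -7;0 0 0 -7;0 0 0 -7;0 0 0 -3;0 0 0 0;0 0 0 0",
)

```text
time_s: 30.93
tcp_pos: [0.5448, 0.1239, 0.0592]
ee_rot: [[-0.423, -0.906, -0.0], [-0.906, 0.423, 0.0], [0.0, 0.0, -1.0]]
wrist_force: [0.1, -0.3, 1.0]
gripper_width: 0.632
gripper_force: 0.0
```

>>> step_arm(
  targets="0 0 0 0;0 0 0 0;0 0 0 0;0 0 0 0;0 0 0 0;0 0 0 0",
  claw=2.4,
)

```text
time_s: 31.43
tcp_pos: [0.545, 0.1239, 0.0592]
ee_rot: [[-0.422, -0.907, 0.0], [-0.907, 0.422, 0.0], [-0.0, -0.0, -1.0]]
wrist_force: [-0.0, 0.3, -0.1]
gripper_width: 0.307
gripper_force: 0.2
```

>>> step_arm(
  targets="0 0 0 0;0 0 0 0;0 0 0 0;0 0 0 0;0 0 0 0",
  claw=1.6,
)

```text
time_s: 31.85
tcp_pos: [0.5449, 0.1239, 0.0592]
ee_rot: [[-0.422, -0.907, 0.0], [-0.907, 0.422, 0.0], [-0.0, -0.0, -1.0]]
wrist_force: [0.8, -0.4, -0.8]
gripper_width: 0.196
gripper_force: 30.0
```

```bash
python3 ck.py
```

```text
t 31.85 r 0.0603 theta 308.78 psi -115.0 j [ 29.4283 -54.3827] F rad,tan,z 0.0 -0.9 -0.8 w 0.1956872338761468
```

>>> step_arm(
  targets="-0.001 0.105 0 1;-0.003 0.157 0 1.5;-0.004 0.209 0 2;-0.004 0.209 0 2;-0.004 0.209 0 2;-0.004 0.209 0 2;-0.004 0.209 0 2;-0.004 0.209 0 2;-0.004 0.209 0 2;-0.004 0.209 0 2;-0.004 0.209 0 2;-0.004 0.209 0 2",
  claw=2.0,
)

```text
time_s: 32.9
tcp_pos: [0.5259, 0.1374, 0.0592]
ee_rot: [[-0.738, -0.674, -0.0], [-0.674, 0.738, -0.001], [0.0, -0.0, -1.0]]
wrist_force: [1.2, -1.8, -0.2]
gripper_width: 0.23
gripper_force: 1.1
```

>>> step_arm(
  targets="-0.004 0.209 0 2;-0.004 0.209 0 2;-0.004 0.209 0 2;-0.004 0.209 0 2;-0.004 0.209 0 2;-0.004 0.209 0 2;-0.004 0.209 0 2;-0.004 0.209 0 2;-0.004 0.209 0 2;-0.004 0.209 0 2;-0.004 0.209 0 2;-0.004 0.209 0 2",
)

```text
time_s: 33.9
tcp_pos: [0.513, 0.1586, 0.0592]
ee_rot: [[-0.949, -0.316, -0.001], [-0.316, 0.949, -0.001], [0.001, -0.001, -1.0]]
wrist_force: [1.1, -3.0, 0.3]
gripper_width: 0.236
gripper_force: 1.2
```

>>> step_arm(
  targets="-0.001 0.105 0 1;-0.001 0.105 0 1;-0.001 0.105 0 1;-0.001 0.105 0 1;0 0 0 0;0 0 0 0",
)

```text
time_s: 34.4
tcp_pos: [0.5121, 0.1633, 0.0591]
ee_rot: [[-0.968, -0.251, -0.0], [-0.251, 0.968, 0.0], [0.0, 0.0, -1.0]]
wrist_force: [-0.1, -2.2, 0.5]
gripper_width: 0.23
gripper_force: 0.8
```

>>> step_arm(
  targets="0 0 0 0;0 0 0 0;0 0 0 0;0 0 0 0;0 0 0 0",
  claw=1.6,
)

```text
time_s: 34.82
tcp_pos: [0.5121, 0.1632, 0.0592]
ee_rot: [[-0.968, -0.251, -0.0], [-0.251, 0.968, -0.0], [0.0, -0.0, -1.0]]
wrist_force: [-0.5, -1.6, 0.9]
gripper_width: 0.197
gripper_force: 30.0
```

```bash
python3 ck.py
```

```text
t 34.8167 r 0.0593 theta -0.57 psi -165.5 j [  34.9687 -110.4205] F rad,tan,z 0.9 -1.4 0.9 w 0.19694080493320887
```

>>> step_arm(
  targets="0 0.06 0 0;0 0 0 0;0 0 0 0",
)

```text
time_s: 35.12
tcp_pos: [0.512, 0.1638, 0.0591]
ee_rot: [[-0.968, -0.251, -0.0], [-0.251, 0.968, -0.0], [0.0, -0.0, -1.0]]
wrist_force: [-0.2, -1.2, 1.3]
gripper_width: 0.198
gripper_force: 30.0
```

>>> step_arm(
  targets="0 0 0 0;0 0 0 0;0 0 0 0;0 0 0 0;0 0 0 0;0 0 0 0",
  claw=4.4,
)

```text
time_s: 35.62
tcp_pos: [0.5121, 0.164, 0.0591]
ee_rot: [[-0.968, -0.251, 0.0], [-0.251, 0.968, 0.0], [-0.0, 0.0, -1.0]]
wrist_force: [-0.6, -1.1, 0.5]
gripper_width: 0.486
gripper_force: 0.0
```

>>> step_arm(
  targets="0 0 -0.5 0;0 0 -1 0;0 0 -2 0;0 0 -2.5 0;0 0 -2.5 0;0 0 -2 0;1.5 0 0 0;3 0 0 0;3.5 0 0 0;3 0 0 0;1.5 0 0 0;0 0 0 0",
)

```text
time_s: 36.62
tcp_pos: [0.3884, 0.1312, 0.1653]
ee_rot: [[-0.968, -0.252, 0.001], [-0.252, 0.968, 0.001], [-0.001, 0.001, -1.0]]
wrist_force: [-0.5, -0.3, -1.3]
gripper_width: 0.504
gripper_force: 0.0
```

```bash
python3 - <<'E'
from n import *
print("-----now")
c0=cv2.imread("pics/top0.png"); t0=np.load("t0.npz")["f"]
s0=cv2.resize(cv2.imread("pics/scene0.png"),(512,384),interpolation=cv2.INTER_AREA)
def shift(a,b,x,y,w,h,m=5):
    a=cv2.cvtColor(a,6);b=cv2.cvtColor(b,6); r=cv2.matchTemplate(b[y-m:y+h+m,x-m:x+w+m],a[y:y+h,x:x+w],5); _,v,_,l=cv2.minMaxLoc(r); return l[0]-m,l[1]-m,round(v,3)
F=c["frame"]; G=s["frame"]
for nm,b in {"mat right corner":(222,195,28,22),"mat low corner":(138,215,24,24),"mat top right":(205,112,24,20),"axis hub":(153,153,16,12),"pusher":(196,182,28,12),"screw left":(132,145,10,8)}.items(): print("top",nm,shift(t0,F,*b))
for nm,b in {"axis":(211,140,14,10),"handle":(200,138,14,18),"low corner":(212,200,26,20),"pusher":(220,178,20,18)}.items(): print("scene",nm,shift(s0,G,*b))
g=cv2.cvtColor(F,6); print(g[168:190,152:176])
st=sense(); print(st["time_s"],st["tcp_pos"],st["wrist_force"])
E
```

```text
axis [0.5688047  0.17882788 0.07797371] 0.0003973695653779497 handle [0.51162461 0.1608446  0.12287539] 0.0008495865268422264 pot lid [ 0.43437187 -0.24185574  0.03099522] 0.0004890866594697978
[[0.56926727 0.17894213 0.077     ]] [[0.56943656 0.18020216 0.077     ]] [[0.51224047 0.16084616 0.122     ]] [[0.51192152 0.16218751 0.122     ]] [[ 0.43325246 -0.24120922  0.036     ]] [[ 0.43204524 -0.24499584  0.035     ]]
plate ((529.9168701171875, 149.04489135742188), (267.8468017578125, 333.1110534667969), 14.553149223327637)
rails feeder mm [[58.4, -111.2], [-113.1, -108.4], [58.2, -173.0], [-106.6, -171.6]]
plate feeder mm [[88.7, 87.4], [87.6, -185.1], [-178.4, -184.7], [-179.6, 87.7]]
handle r,ang cw deg 0.05994131028693413 -2.6584822616303634
bay [0.56106006 0.03197754]
others [[0.437, -0.148], [0.338, -0.265], [0.383, -0.341], [0.676, 0.449], [0.741, 0.434], [0.737, -0.047]]
-----now
top mat right corner (0, 0, 0.999)
top mat low corner (0, 0, 0.509)
top mat top right (0, 0, 1.0)
top axis hub (0, 0, 0.998)
top pusher (0, 0, 0.908)
top screw left (0, 0, 1.0)
scene axis (0, 0, 0.99
[... 1689 characters left out ...]
22  43  54  56]
 [ 55  75  76  65  70  48  48  49  49  50  47  43  43   9   5   6   7   5
    9  13  18  43  58  92]
 [ 60  69  65  60  72  50  48  49  50  50  49  51  47  32  13   7   5   6
    5   9  17  41  93 137]
 [ 67  69  62  57  78  51  49  49  50  49  50  49  47  35  12   5   7   8
    7   9  14  36  66  78]
 [ 68  68  60  55  67  51  51  51  50  49  49  49  46  36   7   4   6   7
    5   9  12  34  59  60]
 [ 68  65  58  60  54  51  50  49  50  49  48  50  53  46   9   5   5   5
    5   9  10  19  33  34]
 [ 69  62  56  76  50  51  51  50  51  49  49  49  52  44  13   3   7   6
    5   5  10   9   9  15]]
36.7167 [0.39157153 0.13284515 0.16552678] [0.63930949 1.02326422 0.55939885]
```

```bash
python3 - <<'E'
from h import *
c=cap("top"); s=cap("scene"); C=np.array([.5693,.179]); t0=np.load("t0.npz")["f"]
for nm,F,(x,y) in(("start",t0,(163,175)),("now",c["frame"],(161,175))):
    g=cv2.cvtColor(F,6)[y-1:y+3,x-3:x+4].astype(float); w=np.clip(g-45,0,None); v,u=np.mgrid[y-1:y+3,x-3:x+4]
    p=[(w*u).sum()/w.sum(),(w*v).sum()/w.sum()]; P=plane(c,[p],.122)[0,:2]-C; print(nm,g.astype(int).tolist(),p,"r",np.hypot(*P),"theta",194.9-np.degrees(np.arctan2(P[1],P[0]))%360)
# pot at outlet
ya=np.radians(14.9); R=np.array([[np.cos(ya),-np.sin(ya)],[np.sin(ya),np.cos(ya)]])
o=C+R@[.0215,-.14]
for n,K in(("top",c),("scene",s)):
    q=proj(K,[[*o,.048]])[0]; x,y=q.round().astype(int); print(n,q); print(cv2.cvtColor(np.ascontiguousarray(K["frame"][y-14:y+15:2,x-14:x+15:2]),6))
E
```

```text
start [[52, 57, 84, 94, 56, 54, 123], [36, 82, 151, 144, 99, 24, 48], [35, 54, 114, 122, 70, 19, 10], [42, 24, 43, 49, 30, 15, 4]] [np.float64(163.0), np.float64(174.9752906976744)] r 0.059980858411468156 theta -3.293745485637089
now [[57, 66, 88, 85, 62, 18, 47], [43, 42, 90, 162, 139, 60, 23], [38, 27, 93, 173, 152, 77, 20], [45, 34, 43, 76, 74, 38, 16]] [np.float64(161.17029449423816), np.float64(175.38412291933417)] r 0.05977718501916721 theta 1.84506810297421
top [205.02133713 145.32706689]
[[ 16  21  57 154 160 180 182 182 183 184 104 150 182  21  18]
 [163 178 179 179 182 182 182 181 164 178 157 168 184  97  17]
 [178 179 179 180 155 182 159  94  94 110 169 132 184 133  18]
 [180 168 165  94 104 110 167 172 177 184 182 131 174 164  17]
 [176 145 140 172 177 181 178 164 167 178 182 163 146 179  19]
 [126 173 128 179 181 146 125 131 132 122 162 148 165 183  97]
 [ 59 145 142 180 159 128 134 135 134 134 126 149 129 182 131]
 [ 46 158 129 180 129 135 134 135 135 134 127 141 129 173 164]
 [110 181 130 157 140 134 135 135 135 135 133 134 104 150 182]
 [100 179 151 127 135 134 135 13
[... 626 characters left out ...]
2 162]
 [ 96 185 179  83  78  74  76  70 107 149 161 162 160 161 163]
 [ 84 153 171 134  54  99 181 144  84  67 113 148 156 163 163]
 [ 96 155 135  68  81 145 184 173 180 157  97  69  96 141 160]
 [141 126 132  92 148 154 159 157 159 163 186 169 111  61  90]
 [138 170 147 123 157 161 159 157 157 156 157 150 159 150 114]
 [158 133 128  82 113 153 161 165 165 153 136 131  89 128 135]
 [123 104  64  63  63  69  96 108 102  75 107 183 161 112  63]
 [ 75  62  97 143  79  28  30  31  31  28  81 147  90  64 118]
 [ 72 133 158 162  87  30  28  29  35  87 102  74  77 154 185]
 [159 188 176 165 146  80  53  48  99 107  62 102 166 184 128]
 [191 191 189 186 179 165 148 128  75  65 121 181 170 103  31]]
```

```bash
python3 -c "
from station import r
print(r.finish_job())"
```

```text
the job is handed in; nothing more can be done
None
```

The pot was stood in the bay and let go, the flywheel was cranked one clockwise turn and stopped within about 2° of home, the pusher carried the pot to about the outlet position and came back, the camera check showed the feeder unmoved, and the job is handed in with the gripper clear.

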